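Set the skimmer's air regulator to its third click

TASK

With a closed fingertip, push the orange-tipped air lever gently all the way back to the closed (red) end of its slot, so that the count starts from zero. Then push it towards the blue end, counting the clicks by feel, and stop when it has dropped into the third click from closed, without ever going past that click. Only push the lever, do not pinch it; leave the bottle, cup, pipe coupling and ceramic ring where they stand, and finish with the hand clear.

Things in the scene. Friction and masses are not known exactly. Their poses are not given: they have to be found in the camera images.
- regulator: White plastic air regulator fixed to the bench, 78 (x) x 176 (y) x 45 mm high, dark slot along y in its top. Origin: centre of underside. Its y runs along the slot from the closed end (red stripe, -y) to the open end (blue stripe, +y), z up. Grey foot 52 mm out to each x side, 6 mm high; pipe stubs, no higher than the box, end at y = +137 and -108 mm. Black ticks mark the seven click places.
- air_lever (a joint): Lever along slot (m): 0 closed stop (lever centre at y = -42 mm of regulator), 0.084 open stop (y = +42). Clicks in every 14 mm: 0 closed, 0.014 first, 0.028 second, 0.042 third. Leaving a click takes about 5 N, less towards the crest half-way; then it snaps ahead of the finger into the next click and stays (into 0: against the stop). Starts at or between clicks 1 and 2, may settle into one.
- lever_tip (a point): Middle of the top of the lever's orange cap, 94 mm above the bench. The lever is an upright plate, 36 mm wide across the slot, 13 mm thick along it, standing 49 mm above the box; push its flat faces 15 to 35 mm above the box. Moves with the lever along the regulator's y.
- dose_bottle: Loose white bottle with a blue cap, 52 mm diameter, about 125 mm high, on the far or the near side of the regulator; origin at the centre of its underside. Leave alone.
- test_cup: Loose clear cup, 58 mm diameter at the rim, 70 mm high; origin at the centre of its underside. Leave alone.
- pipe_coupling: Loose grey pipe coupling standing on end, 48 mm diameter, 50 mm high; origin at the centre of its underside. Leave alone.
- media_ring: Loose ceramic filter ring standing on end, 26 mm diameter, 28 mm high; origin at the centre of its underside. Leave alone.
There are look-alikes about, which are no part of the job. Leave any purple look-alike of the regulator alone.

How it is judged:
On the way, in this order (a step that is already met when the one before it is completed fails the run):
1. the lever is fully home at the closed end (value of joint air_lever below 0.003 m), for 0.2 s.
2. the lever then sits in the third click (value of joint air_lever between 0.039 and 0.045 m), for 0.2 s.
At the end, for the whole second after the job is handed in: The lever rests in the third click from closed (0.042 m, within 3 mm), and the four bystanders stand upright within 15 mm of where they were (all of step 2 and velocity of joint air_lever between -0.01 and 0.01 m/s and distance of each of dose_bottle, test_cup, pipe_coupling, media_ring from where it was at the start of the episode below 0.015 m and angle between each of dose_bottle, test_cup, pipe_coupling, media_ring's own z axis and vertical below 0.15 rad); the robot touches nothing.
It fails at once if the lever went past the third click (value of joint air_lever above 0.05 m).
It fails at once if the lever was pinched or pushed hard (over 30 N) (contact force between the fingers and air_lever above 30 N).
It fails at once if the bottle, cup, coupling or ring was shoved, lifted or tipped (distance of any of dose_bottle, test_cup, pipe_coupling, media_ring from where it was at the start of the episode above 0.015 m or angle between any of dose_bottle, test_cup, pipe_coupling, media_ring's own z axis and vertical above 0.3 rad).
It also fails if it takes over 67 s, if anything falls off the work surface, if the arm or the gripper's body presses on something with over 40 N, if the wrist force passes 120 N, or if a joint passes its speed limit or range.

ROBOT

A 6-joint arm with a two-finger parallel gripper is mounted at the origin on the work surface. World frame = base frame: x ahead of the robot, y to its left, z up, the work surface at z = 0. Lengths are in m, angles in rad, forces in N, time in s.
With the tool pointing down it reaches from about 0.4 to 0.825 m from the base axis. Payload 7 kg.
Tool frame: the origin (TCP) lies on the centre line of the jaws, within the pads' length; the fingertips stand 25 mm ahead of it and the grasp point (between the pads) lies 6 mm ahead of it; z points along the fingers, y is the direction in which the jaws open and shut (so a half turn about z gives the same grasp; the last joint's range is limited). The gripper opens to 88 mm and grips with 3 to 60 N. Pads are 19 mm wide; open, the fingers measure 130 mm over their backs; the gripper's body (78 mm by 193 mm) begins 47 mm behind the grasp point.
Start: joints at [-0.898, 0.359, 0.012, 0, -1.224, -0.288], TCP at [0.253, -0.626, 0.252] pointing down, gripper open.
Joint ranges: [-3.07, 3.07], [-1.43, 2.12], [-1.02, 1.25], [-3.03, 1.67], [-3.05, -0], [-3.03, 3.03]. Speed limits (rad/s): [2.39, 2.39, 3.01, 3.14, 3.14, 3.14].

INTERFACE

Orientations are given as [roll, pitch, yaw] about the fixed x, y, z axes, in that order (R = Rz(yaw) Ry(pitch) Rx(roll)).
In Python, from station import * gives the robot as it stands. The module is installed in compiled form; this text tells all that it offers.
- The arm moves only by the tool step_arm, never from a script. Its argument "commands" is text: rows parted by semicolons, each of 6 numbers parted by spaces: the shift along the tool's x, y, z in mm, then the turn, a rotation vector about the tool's x, y, z in rad. A call has 1 to 8 rows; each row shifts and turns the commanded pose from where the row before left it, along the tool's axes as they then stand; what a row does not reach is not made up. A row lasts 1/8 s, in which the tool goes at most 62.5 mm and 10.7 degrees, less where a joint would pass 70% of its speed; a pose out of reach is approached as far as the arm can. A call is refused whole if a number of a shift passes 62.5 or a number of a turn 0.188, either way. A call with a gripper value outside its range is refused whole. "jaw" is the finger opening in mm, from 0 to 87.6, set as the call begins (left out, the last holds). The fingers move at their own pace and stop on an object; "grip_force" is the grip in N (left out, the last holds). Time passes only in rows, so rows that do not move let the fingers close. It gives the time, the measured TCP pose, the force and the opening at its end, in the units of the state.
- get_state(): the state, without advancing time (a new reading comes with each control period).
- grab_frame(name): name is "side" or "top"; returns a dict with "frame" (480x640x3 uint8, red, green, blue), "fovy" (degrees; the focal length in pixels is half the picture's height over the tangent of half this angle, whatever the lens; pixels are square), "cx", "cy" (the principal point, pixels), "rvec" (rotation vector, rad) and "tvec" (3), from world to camera coordinates, as OpenCV has them. Camera axes: x right, y down, z forward; pixel columns grow to the right and rows downward; lengths in m; the calibration is good to about 2 mm. A picture is of the moment at which its call begins. There is no depth.
- job_done(): hands the job in, once; it reports no verdict.
Trained networks look in a picture, given as the dict that the camera call returned (one of the last four; its "shot" number tells which), for a name from the list of things; names that differ only in an ending like _2 or _b are one class to them, and where a whole thing is asked for, a point or a joint stands for the part that bears it (a point fixed in the world has none). Each returns a list of dicts, best first, with "conf" (0 to 1); they miss things now and then, are a little off and sometimes report something else, mostly with a low value. They report only what shows in the picture. A call takes as long as a camera call. They do not tell look-alikes from the thing itself.
- recognise(picture, name): "pixel" ([column, row] in pixels, amid what is visible of it).
The state is a dict: "t": time; "q": joint angles; "qd": joint speeds; "joint_efforts": joint torques, N m; "eef_pos": TCP position; "ee_rot": TCP orientation; "force": force on the tool from outside, world axes, zero at the start; "moment": the same for the moment, N m; "width": finger opening in m.
Only numpy, scipy, OpenCV 4.12 (cv2) and the standard library are available. Lean on these libraries where they do the work, as an engineer would, in place of code of your own. Each camera call takes 0.05 s, during which the arm holds its last target.

## Working session

There is one attempt and no reset: what is moved stays moved. The work goes in short steps, Python scripts to look and compute and a tool call to move; the robot and the scene stay as the last step left them, time stands still between calls to the robot, and variables do not carry over. Pictures are saved under pics/ and viewed, and the job is handed in when it is done.

Besides the shell and the picture viewer there is one more tool, called after "Call:" by a JSON object that holds its "api" and its "payload". step_arm: Moves the arm, as the interface text tells. Its arguments: {"type":"object","properties":{"commands":{"type":"string"},"jaw":{"type":"number"},"grip_force":{"type":"number"}},"required":["commands"]}

```bash
mkdir -p pics; cat > h.py <<'E'
from station import *
import numpy as np, cv2
def K(p):
    f=240/np.tan(np.radians(p['fovy'])/2); return np.array([[f,0,p['cx']],[0,f,p['cy']],[0,0,1]])
def RT(p): return cv2.Rodrigues(np.array(p['rvec'],float))[0],np.array(p['tvec'],float)
def ray(p,px,z):
    R,t=RT(p); d=R.T@np.linalg.inv(K(p))@np.array([px[0],px[1],1.]); c=-R.T@t
    return c+d*(z-c[2])/d[2]
def proj(p,X):
    R,t=RT(p); u=K(p)@(R@np.array(X,float)+t); return u[:2]/u[2]
def save(p,n,crop=None,s=1):
    im=p['frame'][:,:,::-1]
    if crop: im=im[crop[1]:crop[3],crop[0]:crop[2]]
    if s!=1: im=cv2.resize(im,None,fx=s,fy=s,interpolation=cv2.INTER_CUBIC)
    cv2.imwrite('pics/'+n,im)
E
python3 - <<'E'
from h import *
for c in ['side','top']:
    p=grab_frame(c); save(p,c+'0.png')
    R,t=RT(p); print(c,p['fovy'],-R.T@t)
    for n in ['regulator','air_lever','lever_tip','dose_bottle','test_cup','pipe_coupling','media_ring']:
        print(n,[(np.round(d['pixel']),round(d['conf'],2)) for d in recognise(p,n)])
s=get_state(); print(s['t'],s['eef_pos'],s['ee_rot'],s['force'],s['width'])
E
```

```text
side 48.53507264058097 [0.16820337 0.48105358 0.59313488]
regulator [(array([332., 421.]), 0.79), (array([381., 273.]), 0.6)]
air_lever [(array([347., 364.]), 0.73), (array([391., 240.]), 0.72)]
lever_tip [(array([345., 366.]), 0.75), (array([393., 243.]), 0.7)]
dose_bottle [(array([354., 198.]), 0.86)]
test_cup [(array([293., 241.]), 0.78)]
pipe_coupling [(array([456., 280.]), 0.76), (array([392., 244.]), 0.75)]
media_ring [(array([433., 324.]), 0.75)]
top 51.112422636055555 [0.51240387 0.02685075 0.82421943]
regulator [(array([379., 263.]), 0.88), (array([214., 339.]), 0.86)]
air_lever [(array([244., 331.]), 0.79), (array([394., 262.]), 0.69)]
lever_tip [(array([240., 334.]), 0.97), (array([395., 259.]), 0.54)]
dose_bottle [(array([437., 171.]), 0.89)]
test_cup [(array([336., 169.]), 0.94)]
pipe_coupling [(array([421., 326.]), 0.62)]
media_ring [(array([356., 339.]), 0.7)]
0.8 [ 0.25336121 -0.6256078   0.25158885] [-3.14154237e+00  6.93527566e-05 -2.75679924e+00] [ 0.33453461 -0.19888686 -0.54090617] 0.08739214791140947
```

```bash
ls pics
```

```text
side0.png
top0.png
```

View pics/side0.png

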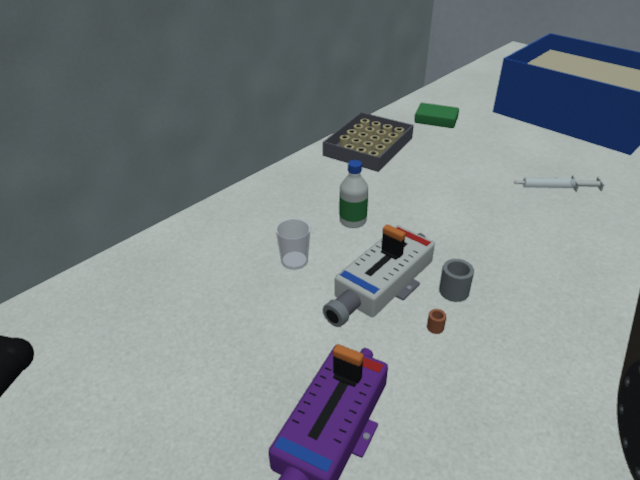

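View pics/top0.png

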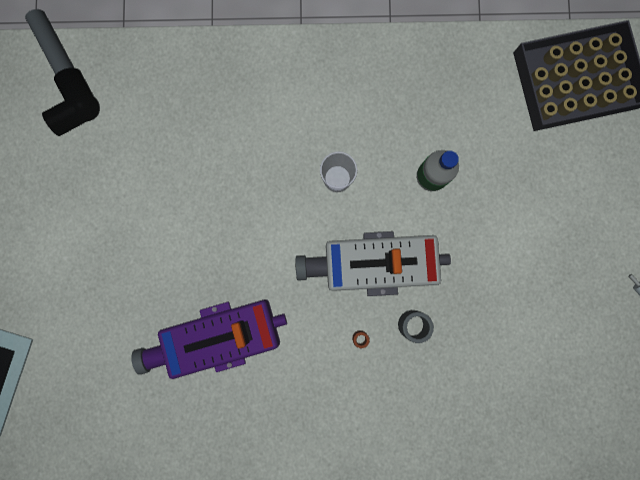

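The white regulator is at about (384,263) in the top view and (385,270) in the side view. It is the one that fits the description. The purple one, at (218,339) top and (330,415) side, is the look-alike. Next I'll confirm this in an enlarged crop and measure.

```bash
python3 - <<'E'
from h import *
p=grab_frame('top'); save(p,'topc.png',(290,140,490,360),2.7)
# mask white box top? print rays of key pts
for n,px,z in [('bluemid',(336,265),.045),('redmid',(432,260),.045),('tl',(327,241),.045),('bl',(329,291),.045),('tr',(439,236),.045),('br',(441,287),.045),('tip',(396,259),.094),('cup',(338,179),0),('cuprim',(339,168),.07),('cap',(449,160),.125),('ring',(361,339),.028),('coup',(416,326),.05)]:
    print(n,ray(p,px,z).round(4))
q=grab_frame('side'); save(q,'sidec.png',(260,150,500,350),3.2)
E
```

```text
bluemid [0.5321 0.0064 0.045 ]
redmid [ 0.538  -0.1423  0.045 ]
tl [0.5696 0.0198 0.045 ]
bl [0.4922 0.0178 0.045 ]
tr [ 0.5751 -0.1543  0.045 ]
br [ 0.4962 -0.1548  0.045 ]
tip [ 0.5385 -0.0796  0.094 ]
cup [ 6.761e-01 -4.000e-04  0.000e+00]
cuprim [6.791e-01 1.000e-04 7.000e-02]
cap [ 0.6761 -0.1534  0.125 ]
ring [ 0.4166 -0.0313  0.028 ]
coup [ 0.4378 -0.1137  0.05  ]
```

View pics/topc.png

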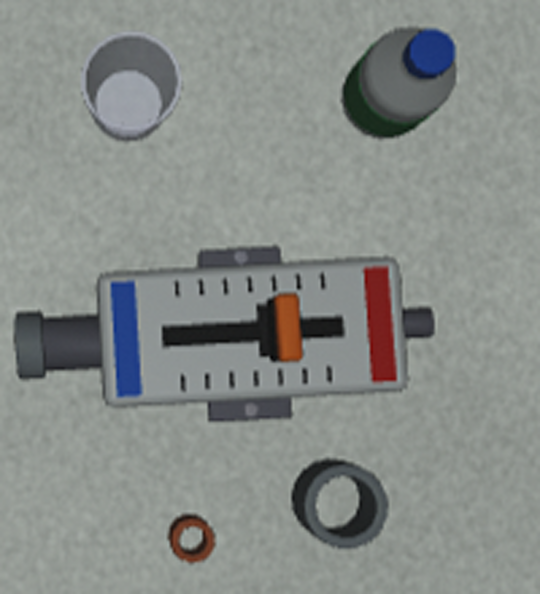

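View pics/sidec.png

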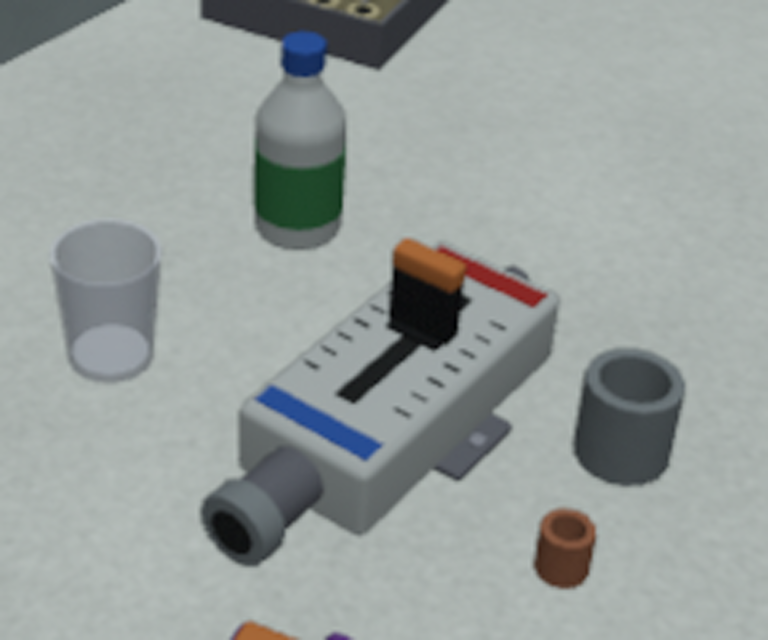

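The crop confirms it: a white box with its red end to the right (world -y), the blue end to the left, and the lever's orange cap at about (396,260). I'll refine the regulator pose from the ticks.

```bash
python3 - <<'E'
from h import *
p=grab_frame('top')
f=lambda u,v:ray(p,(290+u/2.7,140+v/2.7),.045)
T=np.array([f(178,289),f(202,287),f(226,286),f(250,285),f(274,283),f(298,282),f(323,281)])
B=np.array([f(183,382),f(207,381),f(232,380),f(256,379),f(281,378),f(305,376),f(330,374)])
for P in (T,B): d=P[0]-P[-1]; print(P[0],P[-1],np.linalg.norm(d),np.arctan2(-d[0],d[1]))
M=(T[3]+B[3])/2; print('mid',M, T[3]-B[3])
# lever cap edges at z=.094
g=lambda u,v:ray(p,(290+u/2.7,140+v/2.7),.094)
L=np.mean([g(275,294),g(299,293),g(301,360),g(278,361)],axis=0);print('cap',L)
for psi in(.025,.035): 
  e=np.array([-np.sin(psi),np.cos(psi)]);print(psi,(L[:2]-M[:2])@e+.042, (L[:2]-M[:2])@[np.cos(psi),np.sin(psi)])
q=grab_frame('side')
for psi in (.03,):
  e=np.array([-np.sin(psi),np.cos(psi),0])
  for a in (-.028,-.014,-.007): 
    c=np.array([M[0],M[1],.094])+e*a; print(a,proj(p,c),proj(q,c))
  print(proj(q,M-[0,0,0]))
E
```

```text
[ 0.55959862 -0.02502754  0.045     ] [ 0.5631078  -0.10842986  0.045     ] 0.08347611694635716 0.04205060808648864
[ 0.50628053 -0.02686986  0.045     ] [ 0.50979066 -0.11092211  0.045     ] 0.08412551741298237 0.04173703813801926
mid [ 0.53441396 -0.06753342  0.045     ] [0.05388728 0.0021557  0.        ]
cap [ 0.53543393 -0.08058364  0.094     ]
0.025 0.028928354313225747 0.0006934366062580595
0.035 0.028922073639573193 0.0005626876564456565
-0.028 [407.07057872 261.07646322] [401.96063439 224.43217483]
-0.014 [397.41984236 261.49025257] [396.84605395 228.50842541]
-0.007 [392.59549615 261.69710343] [394.25027298 230.57722731]
[389.3885434  257.05408382]
```

Call:
{"api": "step_arm", "payload": {"commands": "0 0 0 0 0 -0.18;0 0 0 0 0 -0.18;0 0 0 0 0 -0.18;0 0 0 0 0 -0.18;0 0 0 0 0 -0.18;0 0 0 0 0 -0.18;0 0 0 0 0 -0.146;0 0 0 0 0 0", "jaw": 0, "grip_force": 30}}

```text
t: 2.0
eef_pos: [0.2534, -0.6256, 0.2516]
ee_rot: [-3.142, -0.0, -1.532]
force: [-0.8, 0.1, 0.4]
width: 0.0132
```

Call:
{"api": "step_arm", "payload": {"commands": "-41 -21.6 0 0 0 0;-41 -21.6 0 0 0 0;-41 -21.6 0 0 0 0;-41 -21.6 0 0 0 0;-41 -21.6 0 0 0 0;-41 -21.6 0 0 0 0;-41 -21.6 0 0 0 0;-41 -21.6 0 0 0 0"}}

```text
t: 3.0
eef_pos: [0.4134, -0.2896, 0.2519]
ee_rot: [-3.141, -0.0, -1.535]
force: [1.6, -1.1, 0.6]
width: 0.0001
```

Call:
{"api": "step_arm", "payload": {"commands": "-41 -21.6 0 0 0 0;-41 -21.6 0 0 0 0;-41 -21.6 0 0 0 0;-41 -21.6 0 0 0 0;-41 -21.6 0 0 0 0;-41 -21.6 0 0 0 0;0 0 0 0 0 0;0 0 0 0 0 0"}}

```text
t: 4.0
eef_pos: [0.5323, -0.04, 0.2514]
ee_rot: [3.141, -0.0, -1.532]
force: [-0.2, 0.5, 0.5]
width: 0.0006
```

Call:
{"api": "step_arm", "payload": {"commands": "0 0 25 0 0 0;0 0 25 0 0 0;0 0 25 0 0 0;0 0 25 0 0 0;0 0 25 0 0 0;0 0 20 0 0 0;0 0 11 0 0 0;0 0 0 0 0 0"}}

```text
t: 5.0
eef_pos: [0.5321, -0.0407, 0.0952]
ee_rot: [3.141, -0.0, -1.532]
force: [-0.2, 0.4, 0.0]
width: 0.0002
```

```bash
python3 - <<'E'
from h import *
p=grab_frame('side'); save(p,'s1.png',(260,150,500,350),3.2)
s=get_state(); print(s['eef_pos'],s['force'],s['width'])
E
```

```text
[ 0.53261758 -0.04047398  0.09590144] [-0.51568838  0.41664105  0.61389346] 0.00071666245755442
```

View pics/s1.png

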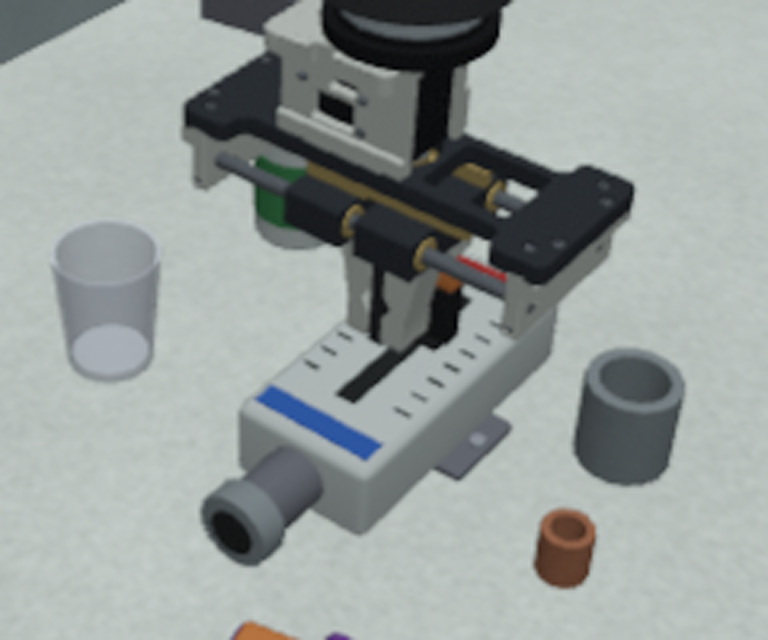

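The closed fingers stand over the slot at about crop (385,330), on the blue side of the lever, and the gripper body is clear of the bottle. Now I'll push slowly towards red.

Call:
{"api": "step_arm", "payload": {"commands": "5 0 0 0 0 0;5 0 0 0 0 0;5 0 0 0 0 0;3 0 0 0 0 0;2 0 0 0 0 0;0 0 0 0 0 0"}}

```text
t: 5.8
eef_pos: [0.5333, -0.0601, 0.0955]
ee_rot: [3.142, -0.0, -1.531]
force: [0.5, 0.4, 0.4]
width: 0.0002
```

Call:
{"api": "step_arm", "payload": {"commands": "1.5 0 0 0 0 0;1.5 0 0 0 0 0;0 0 0 0 0 0"}}

```text
t: 6.18
eef_pos: [0.5335, -0.0625, 0.0956]
ee_rot: [-3.141, 0.0, -1.531]
force: [-0.2, 4.0, -0.0]
width: 0.0001
```

Call:
{"api": "step_arm", "payload": {"commands": "1.5 0 0 0 0 0;1.5 0 0 0 0 0;0 0 0 0 0 0"}}

```text
t: 6.55
eef_pos: [0.5336, -0.0662, 0.0956]
ee_rot: [3.142, -0.0, -1.531]
force: [-0.1, 1.7, -0.9]
width: 0.0006
```

Call:
{"api": "step_arm", "payload": {"commands": "1.5 0 0 0 0 0;1.5 0 0 0 0 0;0 0 0 0 0 0"}}

```text
t: 6.92
eef_pos: [0.5336, -0.0693, 0.0956]
ee_rot: [3.141, -0.0, -1.531]
force: [0.0, -0.5, 0.1]
width: 0.0004
```

Call:
{"api": "step_arm", "payload": {"commands": "1.5 0 0 0 0 0;1.5 0 0 0 0 0;1.5 0 0 0 0 0;0 0 0 0 0 0"}}

```text
t: 7.42
eef_pos: [0.5339, -0.0736, 0.0956]
ee_rot: [3.142, -0.0, -1.531]
force: [0.6, 0.2, 0.2]
width: 0.0005
```

Call:
{"api": "step_arm", "payload": {"commands": "1.5 0 0 0 0 0;1.5 0 0 0 0 0;0 0 0 0 0 0"}}

```text
t: 7.8
eef_pos: [0.534, -0.0761, 0.0956]
ee_rot: [-3.141, 0.0, -1.531]
force: [-1.5, 4.1, 1.0]
width: 0.0003
```

Call:
{"api": "step_arm", "payload": {"commands": "1.5 0 0 0 0 0;1.5 0 0 0 0 0;0 0 0 0 0 0"}}

```text
t: 8.18
eef_pos: [0.5342, -0.0797, 0.0956]
ee_rot: [-3.142, -0.0, -1.531]
force: [-0.0, 1.6, 0.7]
width: 0.0005
```

Call:
{"api": "step_arm", "payload": {"commands": "1.5 0 0 0 0 0;1.5 0 0 0 0 0;0 0 0 0 0 0"}}

```text
t: 8.55
eef_pos: [0.5342, -0.0828, 0.0955]
ee_rot: [3.141, -0.0, -1.531]
force: [-0.5, -0.9, -0.5]
width: 0.0006
```

```bash
python3 - <<'E'
from h import *
p=grab_frame('side'); save(p,'s2.png',(260,150,500,350),3.2)
p=grab_frame('top'); save(p,'t2.png',(290,140,490,360),2.7)
E
```

```text
(no output)
```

View pics/s2.png

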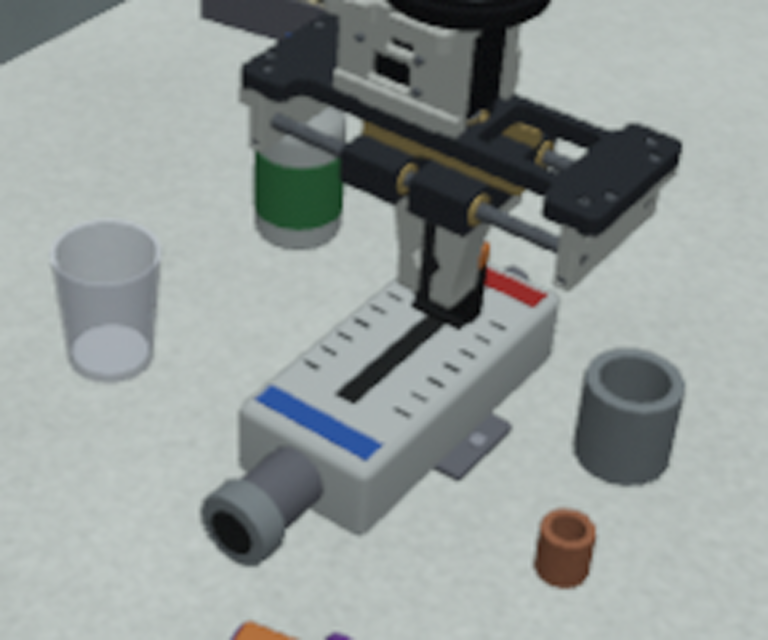

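The pattern repeats every 14 mm, so the lever has snapped twice. I'll press gently on until the closed stop answers.

Call:
{"api": "step_arm", "payload": {"commands": "1.5 0 0 0 0 0;1.5 0 0 0 0 0;1.5 0 0 0 0 0;0 0 0 0 0 0"}}

```text
t: 9.15
eef_pos: [0.5344, -0.0871, 0.0956]
ee_rot: [3.142, -0.0, -1.531]
force: [-0.7, 0.6, 0.0]
width: 0.0006
```

Call:
{"api": "step_arm", "payload": {"commands": "1 0 0 0 0 0;0.5 0 0 0 0 0;0 0 0 0 0 0"}}

```text
t: 9.52
eef_pos: [0.5345, -0.0885, 0.0956]
ee_rot: [3.142, -0.0, -1.531]
force: [-0.6, 0.1, -0.2]
width: 0.0003
```

Call:
{"api": "step_arm", "payload": {"commands": "0.7 0 0 0 0 0;0 0 0 0 0 0"}}

```text
t: 9.78
eef_pos: [0.5345, -0.0891, 0.0956]
ee_rot: [-3.142, 0.0, -1.531]
force: [-0.1, 0.1, -0.7]
width: 0.0003
```

Call:
{"api": "step_arm", "payload": {"commands": "0.7 0 0 0 0 0;0 0 0 0 0 0"}}

```text
t: 10.02
eef_pos: [0.5346, -0.0893, 0.0956]
ee_rot: [-3.141, 0.001, -1.531]
force: [-0.9, 4.8, 0.3]
width: 0.0005
```

Call:
{"api": "step_arm", "payload": {"commands": "0.5 0 0 0 0 0;0 0 0 0 0 0"}}

```text
t: 10.28
eef_pos: [0.5346, -0.0894, 0.0956]
ee_rot: [-3.141, 0.001, -1.531]
force: [-1.5, 8.2, 2.1]
width: 0.0007
```

Call:
{"api": "step_arm", "payload": {"commands": "0.3 0 0 0 0 0;0 0 0 0 0 0"}}

```text
t: 10.52
eef_pos: [0.5346, -0.0895, 0.0956]
ee_rot: [-3.141, 0.001, -1.531]
force: [-1.9, 10.3, 1.2]
width: 0.0003
```

Stop felt: the force reached 10 N with no more travel. Now back off, lift over the lever, and come down on the red side.

Call:
{"api": "step_arm", "payload": {"commands": "-3 0 0 0 0 0;-3 0 0 0 0 0;0 0 -25 0 0 0;0 0 -25 0 0 0;0 0 -10 0 0 0;0 0 0 0 0 0"}}

```text
t: 11.28
eef_pos: [0.5345, -0.0847, 0.1558]
ee_rot: [-3.14, 0.0, -1.531]
force: [-0.5, 0.5, -1.1]
width: 0.0005
```

Call:
{"api": "step_arm", "payload": {"commands": "15 0 0 0 0 0;20 0 0 0 0 0;15 0 0 0 0 0;6 0 0 0 0 0;0 0 0 0 0 0;0 0 0 0 0 0"}}

```text
t: 12.02
eef_pos: [0.5365, -0.1404, 0.1555]
ee_rot: [3.141, 0.0, -1.531]
force: [-0.3, 0.6, -0.2]
width: 0.0007
```

```bash
python3 - <<'E'
from h import *
p=grab_frame('side'); save(p,'s3.png',(260,150,500,350),3.2)
p=grab_frame('top'); save(p,'t3.png',(290,140,490,360),2.7)
E
```

```text
(no output)
```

View pics/s3.png

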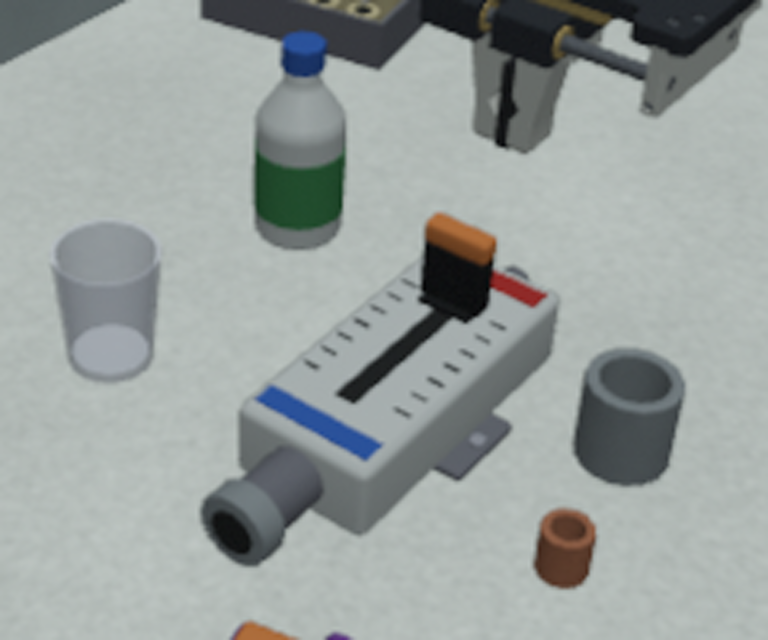

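View pics/t3.png

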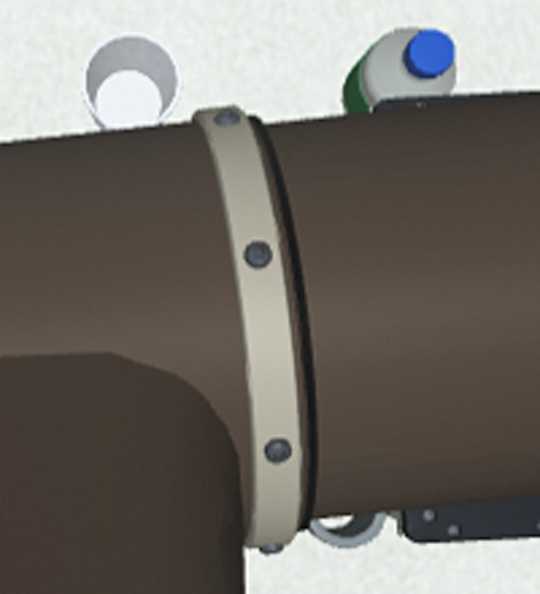

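The side view shows the lever base covering the last tick at the red end, with the cap at crop (461,238), 28 mm from where it started. That is closed. The finger is beyond it, so I'll lower it and feel for contact.

Call:
{"api": "step_arm", "payload": {"commands": "0 0 20 0 0 0;0 0 20 0 0 0;0 0 15 0 0 0;0 0 5 0 0 0;0 0 0 0 0 0;0 0 0 0 0 0"}}

```text
t: 12.88
eef_pos: [0.5371, -0.1406, 0.0962]
ee_rot: [-3.141, -0.0, -1.531]
force: [0.1, -0.6, 0.5]
width: 0.0004
```

Call:
{"api": "step_arm", "payload": {"commands": "-2 0 0 0 0 0;-2 0 0 0 0 0;-2 0 0 0 0 0;0 0 0 0 0 0"}}

```text
t: 13.38
eef_pos: [0.5364, -0.1345, 0.0957]
ee_rot: [-3.141, 0.0, -1.531]
force: [-0.2, -0.4, -0.6]
width: 0.0004
```

Call:
{"api": "step_arm", "payload": {"commands": "-1 0 0 0 0 0;-1 0 0 0 0 0;0 0 0 0 0 0"}}

```text
t: 13.75
eef_pos: [0.5363, -0.1326, 0.0955]
ee_rot: [3.142, 0.0, -1.531]
force: [0.0, 0.2, 0.1]
width: 0.0004
```

Call:
{"api": "step_arm", "payload": {"commands": "-1 0 0 0 0 0;-1 0 0 0 0 0;0 0 0 0 0 0"}}

```text
t: 14.12
eef_pos: [0.5362, -0.1305, 0.0956]
ee_rot: [3.142, 0.0, -1.531]
force: [0.4, 0.0, -0.5]
width: 0.0003
```

Call:
{"api": "step_arm", "payload": {"commands": "-1 0 0 0 0 0;-0.5 0 0 0 0 0;0 0 0 0 0 0"}}

```text
t: 14.5
eef_pos: [0.5361, -0.1291, 0.0956]
ee_rot: [-3.142, 0.0, -1.531]
force: [-0.1, -0.5, 0.7]
width: 0.0004
```

Call:
{"api": "step_arm", "payload": {"commands": "-1 0 0 0 0 0;0 0 0 0 0 0"}}

```text
t: 14.75
eef_pos: [0.5361, -0.128, 0.0955]
ee_rot: [3.142, 0.0, -1.531]
force: [0.6, -0.3, 1.2]
width: 0.0005
```

Call:
{"api": "step_arm", "payload": {"commands": "-1 0 0 0 0 0;0 0 0 0 0 0"}}

```text
t: 15.0
eef_pos: [0.536, -0.1271, 0.0956]
ee_rot: [3.142, 0.0, -1.531]
force: [-0.3, -0.6, -0.0]
width: 0.0009
```

Call:
{"api": "step_arm", "payload": {"commands": "-1 0 0 0 0 0;0 0 0 0 0 0"}}

```text
t: 15.25
eef_pos: [0.536, -0.1261, 0.0955]
ee_rot: [3.142, -0.0, -1.531]
force: [0.3, 0.1, 0.0]
width: 0.0003
```

Call:
{"api": "step_arm", "payload": {"commands": "-1 0 0 0 0 0;0 0 0 0 0 0"}}

```text
t: 15.5
eef_pos: [0.5359, -0.1251, 0.0955]
ee_rot: [3.142, 0.0, -1.531]
force: [-0.7, -0.4, -0.4]
width: 0.0008
```

Call:
{"api": "step_arm", "payload": {"commands": "-1 0 0 0 0 0;0 0 0 0 0 0"}}

```text
t: 15.75
eef_pos: [0.5359, -0.1242, 0.0956]
ee_rot: [3.141, -0.0, -1.531]
force: [0.8, -0.5, -1.1]
width: 0.0002
```

Call:
{"api": "step_arm", "payload": {"commands": "-1 0 0 0 0 0;0 0 0 0 0 0"}}

```text
t: 16.0
eef_pos: [0.5359, -0.1235, 0.0956]
ee_rot: [3.142, -0.0, -1.531]
force: [1.1, -5.2, -1.3]
width: 0.0005
```

Call:
{"api": "step_arm", "payload": {"commands": "-1 0 0 0 0 0;0 0 0 0 0 0"}}

```text
t: 16.25
eef_pos: [0.5358, -0.1222, 0.0956]
ee_rot: [3.142, -0.0, -1.531]
force: [0.5, -2.9, -0.8]
width: -0.0002
```

Call:
{"api": "step_arm", "payload": {"commands": "-1 0 0 0 0 0;0 0 0 0 0 0"}}

```text
t: 16.5
eef_pos: [0.5358, -0.121, 0.0956]
ee_rot: [-3.142, 0.0, -1.531]
force: [-0.7, -3.5, 0.3]
width: 0.0004
```

Call:
{"api": "step_arm", "payload": {"commands": "-1 0 0 0 0 0;0 0 0 0 0 0"}}

```text
t: 16.75
eef_pos: [0.5357, -0.1199, 0.0956]
ee_rot: [-3.142, 0.0, -1.531]
force: [-0.0, -1.9, 1.0]
width: 0.0003
```

Contact for the closed position is at y≈-0.1238. The next contacts should come at about -0.110 (click 1), -0.096 (click 2) and -0.082 (click 3).

Call:
{"api": "step_arm", "payload": {"commands": "-1 0 0 0 0 0;0 0 0 0 0 0"}}

```text
t: 17.0
eef_pos: [0.5357, -0.1189, 0.0956]
ee_rot: [3.142, 0.0, -1.531]
force: [0.2, -1.1, 0.0]
width: 0.0007
```

Call:
{"api": "step_arm", "payload": {"commands": "-1 0 0 0 0 0;0 0 0 0 0 0"}}

```text
t: 17.25
eef_pos: [0.5357, -0.118, 0.0955]
ee_rot: [-3.142, 0.0, -1.531]
force: [-0.5, 0.2, 0.1]
width: 0.0004
```

Call:
{"api": "step_arm", "payload": {"commands": "-1 0 0 0 0 0;0 0 0 0 0 0"}}

```text
t: 17.5
eef_pos: [0.5357, -0.117, 0.0955]
ee_rot: [-3.142, 0.0, -1.531]
force: [-0.6, 0.2, -0.5]
width: 0.0002
```

Call:
{"api": "step_arm", "payload": {"commands": "-1 0 0 0 0 0;-1 0 0 0 0 0;-1 0 0 0 0 0;0 0 0 0 0 0"}}

```text
t: 18.0
eef_pos: [0.5356, -0.114, 0.0956]
ee_rot: [-3.141, 0.0, -1.531]
force: [-0.7, 0.6, -0.3]
width: 0.0006
```

Call:
{"api": "step_arm", "payload": {"commands": "-1 0 0 0 0 0;-1 0 0 0 0 0;0 0 0 0 0 0"}}

```text
t: 18.38
eef_pos: [0.5354, -0.1121, 0.0956]
ee_rot: [-3.142, 0.0, -1.531]
force: [-1.4, -0.8, 0.4]
width: 0.0003
```

Call:
{"api": "step_arm", "payload": {"commands": "-1 0 0 0 0 0;0 0 0 0 0 0"}}

```text
t: 18.62
eef_pos: [0.5354, -0.1111, 0.0956]
ee_rot: [3.142, -0.0, -1.531]
force: [-0.0, 0.1, 0.1]
width: 0.0001
```

Call:
{"api": "step_arm", "payload": {"commands": "-1 0 0 0 0 0;0 0 0 0 0 0"}}

```text
t: 18.88
eef_pos: [0.5353, -0.1103, 0.0956]
ee_rot: [3.142, -0.0, -1.531]
force: [0.3, -2.2, 1.2]
width: 0.0002
```

First click counted, and contact again at -0.1105. Going on to the second.

Call:
{"api": "step_arm", "payload": {"commands": "-1 0 0 0 0 0;-1 0 0 0 0 0;0 0 0 0 0 0"}}

```text
t: 19.25
eef_pos: [0.5353, -0.1083, 0.0956]
ee_rot: [3.142, -0.0, -1.531]
force: [0.6, -4.0, -0.8]
width: 0.0005
```

Call:
{"api": "step_arm", "payload": {"commands": "-1 0 0 0 0 0;-1 0 0 0 0 0;0 0 0 0 0 0"}}

```text
t: 19.62
eef_pos: [0.5352, -0.1059, 0.0956]
ee_rot: [-3.142, 0.0, -1.531]
force: [0.1, -1.3, 0.3]
width: 0.0003
```

Call:
{"api": "step_arm", "payload": {"commands": "-1 0 0 0 0 0;0 0 0 0 0 0"}}

```text
t: 19.88
eef_pos: [0.5351, -0.1049, 0.0956]
ee_rot: [-3.142, 0.0, -1.531]
force: [-0.4, -0.5, 1.2]
width: 0.0005
```

Call:
{"api": "step_arm", "payload": {"commands": "-1 0 0 0 0 0;0 0 0 0 0 0"}}

```text
t: 20.12
eef_pos: [0.5351, -0.104, 0.0956]
ee_rot: [-3.142, 0.0, -1.531]
force: [-0.9, 0.3, 0.3]
width: 0.0001
```

Call:
{"api": "step_arm", "payload": {"commands": "-1 0 0 0 0 0;0 0 0 0 0 0"}}

```text
t: 20.38
eef_pos: [0.5351, -0.103, 0.0955]
ee_rot: [3.142, 0.0, -1.531]
force: [0.4, 0.2, -0.0]
width: -0.0
```

```bash
python3 - <<'E'
from h import *
p=grab_frame('side'); save(p,'s4.png',(260,150,500,350),3.2)
E
```

```text
(no output)
```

View pics/s4.png

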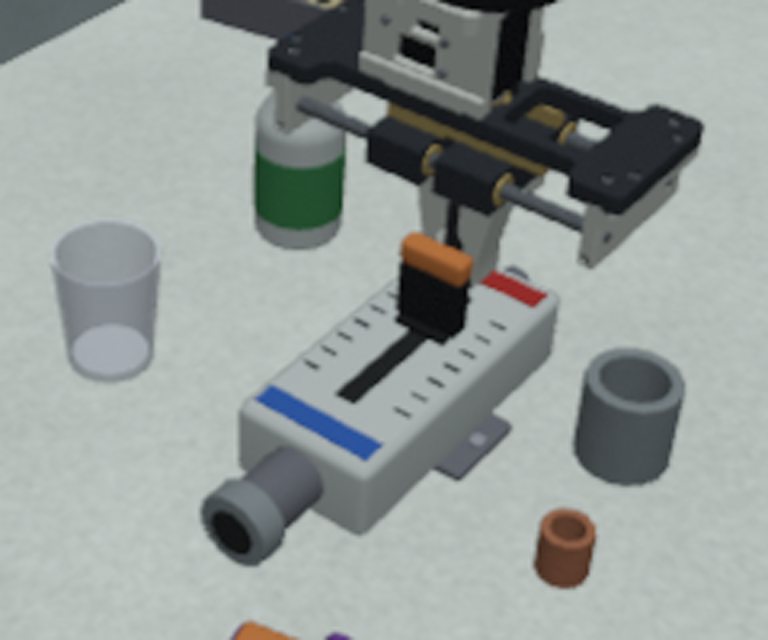

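In this view the cap is at crop (437,258), about 1.5 clicks from closed. The lever is right at the second crest (y≈-0.103 = contact + 21 mm) and has not snapped yet. I'll go on in 1 mm steps.

Call:
{"api": "step_arm", "payload": {"commands": "-1 0 0 0 0 0;0 0 0 0 0 0;0 0 0 0 0 0"}}

```text
t: 20.8
eef_pos: [0.5351, -0.1021, 0.0956]
ee_rot: [-3.142, 0.0, -1.531]
force: [0.6, 0.5, 1.0]
width: 0.0004
```

```bash
python3 - <<'E'
from h import *
p=grab_frame('side'); save(p,'s5.png',(260,150,500,350),3.2)
print(recognise(p,'lever_tip'))
E
```

```text
[{'pixel': [392.2, 240.8], 'conf': 0.91}, {'pixel': [344.3, 365.7], 'conf': 0.69}]
```

View pics/s5.png

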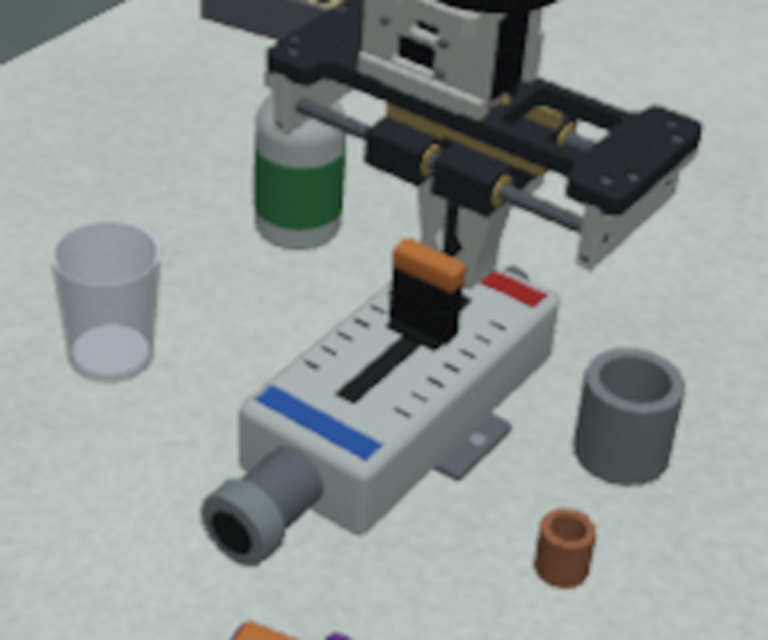

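Now snapped: the cap is at (430,264), exactly where it was in the first picture, so this is click 2. The third crest should come with the finger at y≈-0.0885, and the finger must stop there.

Call:
{"api": "step_arm", "payload": {"commands": "-1 0 0 0 0 0;-1 0 0 0 0 0;-1 0 0 0 0 0;-1 0 0 0 0 0;0 0 0 0 0 0"}}

```text
t: 21.52
eef_pos: [0.5349, -0.0981, 0.0956]
ee_rot: [-3.142, 0.0, -1.531]
force: [-0.2, 0.3, -0.8]
width: 0.0001
```

Call:
{"api": "step_arm", "payload": {"commands": "-1 0 0 0 0 0;-1 0 0 0 0 0;0 0 0 0 0 0"}}

```text
t: 21.9
eef_pos: [0.5348, -0.0962, 0.0956]
ee_rot: [3.142, -0.0, -1.531]
force: [0.2, -1.1, 0.7]
width: 0.0007
```

Call:
{"api": "step_arm", "payload": {"commands": "-1 0 0 0 0 0;-1 0 0 0 0 0;0 0 0 0 0 0"}}

```text
t: 22.28
eef_pos: [0.5347, -0.0943, 0.0956]
ee_rot: [3.142, -0.0, -1.531]
force: [0.3, -4.5, 0.2]
width: 0.0003
```

Call:
{"api": "step_arm", "payload": {"commands": "-1 0 0 0 0 0;-1 0 0 0 0 0;0 0 0 0 0 0"}}

```text
t: 22.65
eef_pos: [0.5346, -0.0919, 0.0956]
ee_rot: [3.142, 0.0, -1.531]
force: [-0.2, -1.6, -0.4]
width: 0.0006
```

Call:
{"api": "step_arm", "payload": {"commands": "-1 0 0 0 0 0;-1 0 0 0 0 0;0 0 0 0 0 0"}}

```text
t: 23.02
eef_pos: [0.5345, -0.0899, 0.0955]
ee_rot: [-3.142, 0.0, -1.531]
force: [-0.1, 0.1, -0.7]
width: 0.0006
```

Call:
{"api": "step_arm", "payload": {"commands": "-1 0 0 0 0 0;0 0 0 0 0 0;0 0 0 0 0 0"}}

```text
t: 23.4
eef_pos: [0.5346, -0.089, 0.0956]
ee_rot: [-3.141, 0.0, -1.531]
force: [0.5, 0.4, -0.2]
width: 0.0004
```

```bash
python3 - <<'E'
from h import *
p=grab_frame('side'); save(p,'s6.png',(260,150,500,350),3.2)
E
```

```text
(no output)
```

View pics/s6.png

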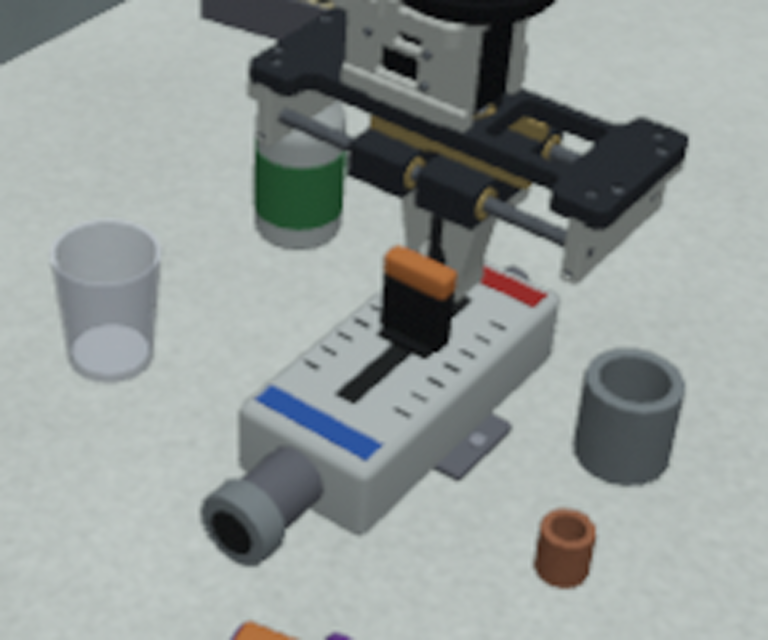

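The cap is at (420,272), about half a click on, so the lever is at the crest and not yet snapped. One more millimetre.

Call:
{"api": "step_arm", "payload": {"commands": "-1 0 0 0 0 0;0 0 0 0 0 0;0 0 0 0 0 0"}}

```text
t: 23.82
eef_pos: [0.5345, -0.0881, 0.0956]
ee_rot: [3.142, -0.0, -1.531]
force: [0.4, 0.3, -0.5]
width: 0.0002
```

```bash
python3 - <<'E'
from h import *
p=grab_frame('side'); save(p,'s7.png',(260,150,500,350),3.2)
E
```

```text
(no output)
```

View pics/s7.png

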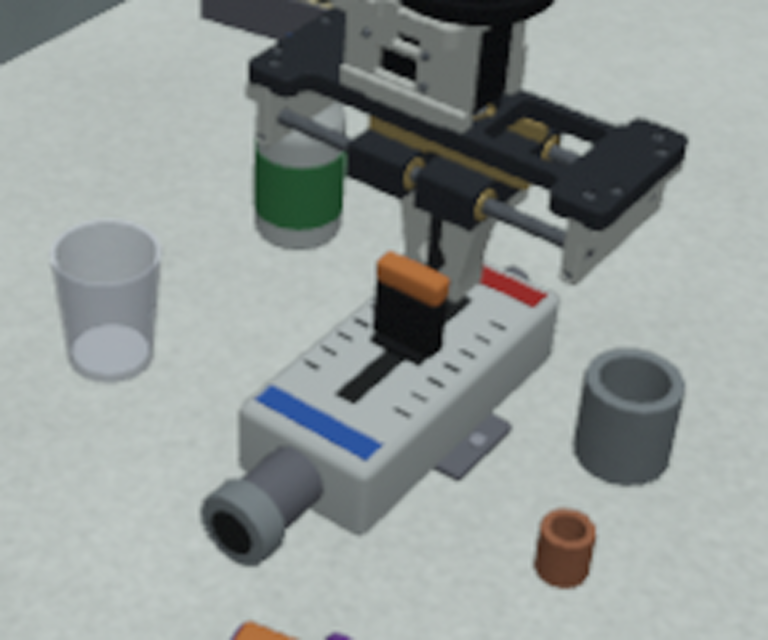

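It has snapped: the cap is at (412,279), one full click on from click 2. Now I'll withdraw away from the lever and lift.

Call:
{"api": "step_arm", "payload": {"commands": "5 0 0 0 0 0;10 0 0 0 0 0;0 0 -20 0 0 0;0 0 -30 0 0 0;0 0 -30 0 0 0;0 0 -30 0 0 0;20 0 -10 0 0 0;0 0 0 0 0 0"}}

```text
t: 24.88
eef_pos: [0.5362, -0.1244, 0.2165]
ee_rot: [-3.14, -0.0, -1.532]
force: [-1.1, 0.3, -0.4]
width: 0.0008
```

Call:
{"api": "step_arm", "payload": {"commands": "40 20 0 0 0 0;40 20 0 0 0 0;40 20 0 0 0 0;40 20 0 0 0 0;20 10 0 0 0 0;0 0 0 0 0 0;0 0 0 0 0 0"}}

```text
t: 25.75
eef_pos: [0.4531, -0.3062, 0.2151]
ee_rot: [3.141, 0.0, -1.531]
force: [-0.2, 0.3, 0.1]
width: 0.0003
```

```bash
python3 - <<'E'
from h import *
p=grab_frame('side'); save(p,'s8.png',(260,150,500,350),3.2)
q=grab_frame('top'); save(q,'t8.png')
for n in ['lever_tip','dose_bottle','test_cup','pipe_coupling','media_ring']:
  for c in (p,q): print(n,[(d['pixel'],round(d['conf'],2)) for d in recognise(c,n)])
s=get_state(); print(s['eef_pos'],s['force'])
E
```

```text
lever_tip [([342.8, 364.4], 0.66), ([388.0, 246.4], 0.59)]
lever_tip [([241.2, 331.1], 0.8), ([382.1, 263.1], 0.69)]
dose_bottle [([352.2, 197.1], 0.9)]
dose_bottle [([436.6, 169.0], 0.59)]
test_cup [([295.5, 239.8], 0.93)]
test_cup [([337.2, 171.1], 0.93), ([380.2, 262.5], 0.56)]
pipe_coupling []
pipe_coupling [([420.8, 327.0], 0.64)]
media_ring [([433.0, 323.6], 0.63)]
media_ring [([355.0, 339.5], 0.61)]
[ 0.45320676 -0.30648924  0.21557976] [-0.42953186 -0.52597554  0.58970283]
```

View pics/s8.png

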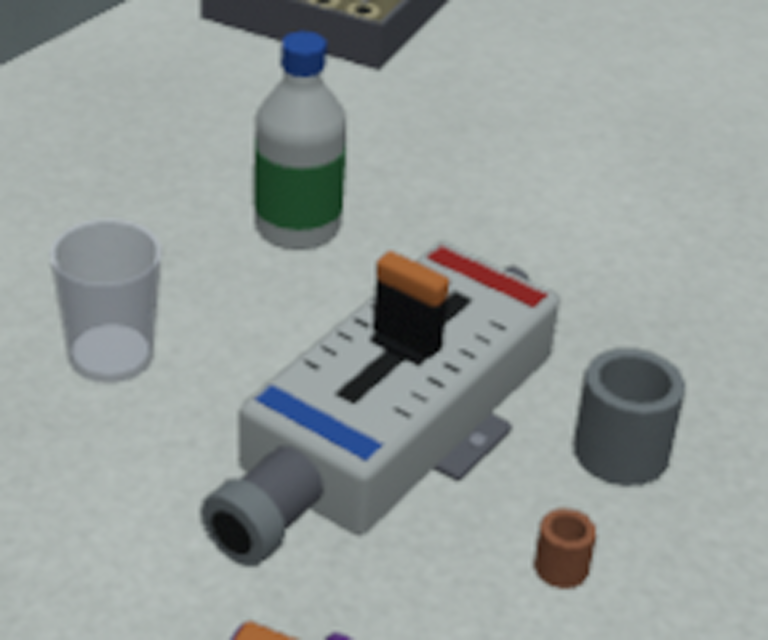

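View pics/t8.png

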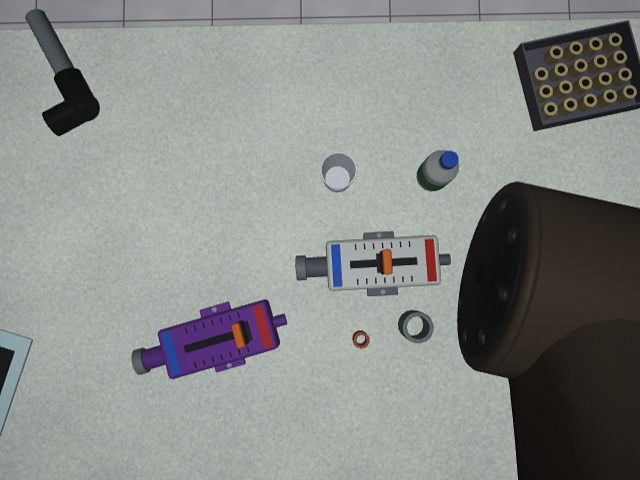

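The lever cap is at about (387,262) in the top view, 10 px (14 mm) on from click 2, at mid-slot. The bystanders have not moved, and the hand is clear.

```bash
python3 -c "
from station import *
print(job_done())"
```

```text
the job is handed in; nothing more can be done
None
```

The lever now rests in the third click from closed, and I've handed the job in (no verdict is reported).

**Closing:** I pushed the lever with closed fingers to the red stop. The stop answered with about 10 N and no further travel, and the side picture showed the lever over the last tick.

**Counting:** I pushed from the red side in small steps. It snapped into clicks 1, 2 and 3, with contact felt about every 14 mm. The highest push force I read in this phase was about 5 N.

**Final checks:**
- **Lever:** in both camera views the cap is one full click (14 mm) past click 2, at mid-slot.
- **Bystanders:** the bottle, cup, coupling and ring look unmoved and upright.
- **Hand:** clear of everything, with force readings at noise level.
- **Time:** about 26 s of the 67 s allowed.

**What disagreed:**
- The force fell to zero about 1 mm before the second and third snaps, so I confirmed both in the side pictures. Click 1 I judged by feel alone.
- Contact with the finger came about 4 mm off my camera estimate, so I worked from the felt contact positions.
- The network missed the coupling in the last side view, but it is plainly visible there and in place.

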